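Scan the brown pastry box

ROBOT

A 7-joint arm with a two-finger parallel gripper is mounted at the origin on the work surface. World frame = base frame: x ahead of the robot, y to its left, z up, the work surface at z = 0. Lengths are in mm, angles in rad, forces in N, time in s.
With the tool pointing down it reaches from about 400 to 900 mm from the base axis. Payload 5.6 kg.
Tool frame: the origin (TCP) lies midway between the tips of the shut fingers; the grasp point (between the pads) lies 19 mm behind it; x points along the fingers, y is the direction in which the jaws open and shut, and the axes are right-handed (so a half turn about x gives the same grasp; the last joint's range is limited). The gripper opens to 92 mm and grips with 3 to 60 N. Pads are 20 mm wide; open, the fingers measure 128 mm over their backs; the gripper's body (75 mm by 189 mm) begins 69 mm behind the grasp point.
Start: joints at [1.177, 0.468, -0.012, 1.603, 0.006, 1.071, -0.056], TCP at [223.331, -610.436, 214.592] pointing down, gripper open.
Joint ranges: [-2.53, 2.53], [-0.31, 2.02], [-1.57, 1.55], [0.28, 2.44], [-1.29, 4.43], [0.15, 1.84], [-2.92, 2.92]. Speed limits (rad/s): [2.57, 2.57, 3.14, 3.14, 3.14, 3.14, 3.14].

INTERFACE

Orientations are given as a rotation vector (axis times angle).
In Python, from cell import robot, grip, kin, viewer gives the robot as it stands. Calls block until the motion is done:
- robot.movep(position, orientation): joint-space move of the TCP to a pose.
- robot.servo_line(position, feed=150, rotation=None): straight line of the TCP; rotation=None keeps the orientation; feed is the mean speed in mm/s.
- robot.goto_joints(angles): joint-space move.
- grip(opening, newtons=None): opening from 0.0 (shut) to 1.0 (fully open); newtons is the grip in N (None keeps the last); returns when the fingers have stopped.
- robot.hold(seconds).
- kin.ik(position, orientation): joint angles nearest the present ones, or None.
- robot.observe(): the state.
- viewer.read_camera(name): name is "side" or "top" or "wrist"; returns the picture (384x512x3 uint8, red, green, blue); there is no depth.
- viewer.camera_info(name): a dict with "camera_matrix" (3x3 intrinsics, pixels), "R" (3x3) and "t" (3): a world point X has camera coordinates R X + t. Camera axes: x right, y down, z forward; pixel columns grow to the right and rows downward; lengths in mm; the calibration is good to about 2 mm. A picture is of the moment at which its call begins: read the wrist's pose just before it. camera_info takes no time and is no camera call; for the wrist camera it gives the pose at the moment of the call.
A pose or a line that the arm cannot do raises robot.IKError and nothing moves.
- robot.job_done(): hands the job in, once; it reports no verdict.
Trained networks look in the newest picture that a camera, given by its name, has taken for a name from the list of things; names that differ only in an ending like _2 or _b are one class to them, and where a whole thing is asked for, a point or a joint stands for the part that bears it (a point fixed in the world has none). Each returns a list of dicts, best first, with "confidence" (0 to 1); they miss things now and then, are a little off and sometimes report something else, mostly with a low value. They report only what shows in the picture. A call takes as long as a camera call. They do not tell look-alikes from the thing itself.
- viewer.silhouettes(name, camera): "mask" (384x512 bool, what is visible of it).
- viewer.pinpoint(name, camera): "at" ([x, y, z] in mm, in the coordinates of the camera as it stood for that picture, good to about 4 mm: a listed point, or the origin of a listed thing).
The state is a dict: "t": time; "joints": joint angles; "joint_velocities": joint speeds; "joint_torque": joint torques, N m; "tcp_pos": TCP position; "tcp_rot": TCP orientation; "contact_force": force on the tool from outside, world axes, zero at the start; "wrist_torque": the same for the moment, N m; "grip_width": opening from 0.0 (shut) to 1.0 (fully open).
Only numpy, scipy, OpenCV 4.12 (cv2) and the standard library are available. Lean on these libraries where they do the work, as an engineer would, in place of code of your own. Each camera call takes 0.05 s, during which the arm holds its last target. There are 200 camera calls.

TASK

Draw the barcode scanner up out of its stand, tip its nose down to about 45 degrees and aim its window at the middle of the label on the brown pastry box, from about 12 cm away. Finish while holding it there, raised in the gripper, steady and touching nothing else; do not put it down or let go. Leave the two boxes and the other things on the counter where they are.

Things in the scene. Friction and masses are not known exactly. Their poses are not given: they have to be found in the camera images.
- scanner_center (a point): Pistol-shaped barcode scanner, 180 g: centre of its yellow head, the point to grip, 135 mm above the counter at the start. +x to the nose, +z up. Head 36 mm wide (y), flat-sided, 36 tall, from x=-35 to 50 mm; black nose 54 wide, 44 tall, x=50 to 75; black handle 26 (x) by 30 mm below it, its foot 123 mm under the centre. Starts upright in the stand, nose level, facing roughly the robot.
- scanner_window (a point): Middle of the red window on the nose's face, 76 mm ahead (+x) of the head's centre. Same axes as the scanner; the scanner looks along +x.
- dock: Grey stand, fixed; origin at the middle of its underside, +x the side the nose faces. Foot 110 x 100 x 12 mm; socket 42 x 46 mm outside, 30 x 34 inside, open at the top, mouth 70 mm and floor 12 mm above the counter. The scanner's handle stands 58 mm deep in it, 2 mm of play all round, and comes out straight up.
- brown_box: Brown card pastry box, closed, 140 x 140 mm and 70 mm tall, 0.6 kg, loose on the counter; origin at the middle of its underside, z up.
- brown_box_label (a point): Middle of the white barcode label (44 mm along x, 64 mm along y) lying flat in the middle of the brown box's lid, 71 mm above the counter; z up.
- blue_box: Pale blue pastry box of the same size with a like label: not the one to scan; leave alone. Origin at the middle of its underside.
- loaf_tray: Dark loaf on a metal tray, 130 x 250 mm, 69 mm tall, beyond the boxes; leave alone. Origin at the middle of its underside.
- jam_jar: Amber jam jar with a brass cap, 66 mm across, 85 mm tall; leave alone. Origin at the middle of its underside.
- plates: Stack of five white plates, 124 mm across, 60 mm tall; leave alone. Origin at the middle of its underside.
Not all that is in view belongs to the job. Of the things that look like the brown_box, the smaller one is meant. There is more than one size of the part that bears scanner_center; the job needs the larger.

How it is judged:
By the outcome, as a careful person would: the job done as asked, in the order asked, and still so for the second after the job is handed in, while the arm keeps its last pose, push and grip.
It also fails if it takes over 35 s, if anything falls off the work surface, if the arm or the gripper's body presses on something with over 40 N, if the wrist force passes 120 N, or if a joint passes its speed limit or range.

## Working session

There is one attempt and no reset: what is moved stays moved. The work goes in short steps, each a Python script; the robot and the scene stay as the last script left them, time stands still between calls to the robot, and variables do not carry over. Pictures are saved under pics/ and viewed, about 8 in all and at most 12, crops included, and the job is handed in when it is done.

```bash
ls; mkdir -p pics; cat > h.py <<'E'
import numpy as np, cv2
from scipy.spatial.transform import Rotation as R
from cell import robot, grip, kin, viewer
def shot(c, fn=None):
    im=viewer.read_camera(c); ci=viewer.camera_info(c)
    if fn: cv2.imwrite('pics/'+fn, im[:,:,::-1])
    return im,ci
def w(ci,p): return np.array(ci['R']).T@(np.array(p)-np.array(ci['t']))
def pix(ci,X):
    c=np.array(ci['R'])@np.array(X)+np.array(ci['t']); q=np.array(ci['camera_matrix'])@c; return q[:2]/q[2]
E
python3 - <<'E'
from h import *
np.set_printoptions(precision=1,suppress=True)
ims=[]
for c in ['side','top']:
    im,ci=shot(c); ims.append(im)
    print(c, 'campos', w(ci,[0,0,0]))
    for n in ['scanner_center','scanner_window','dock','brown_box','brown_box_label','blue_box','loaf_tray','jam_jar','plates']:
        for d in viewer.pinpoint(n,c):
            X=w(ci,d['at']); print(n,round(d['confidence'],2),X,pix(ci,X))
cv2.imwrite('pics/a.png',np.vstack(ims)[:,:,::-1][:, :])
print(robot.observe()['t'])
E
python3 -c "
import cv2;i=cv2.imread('pics/a.png');cv2.imwrite('pics/a2.png',cv2.resize(cv2.hconcat([i[:384],i[384:]]),(800,300)))
cv2.imwrite('pics/top.png',cv2.resize(i[384:],(800,600)));cv2.imwrite('pics/side.png',cv2.resize(i[:384],(800,600)))"
```

```text
pics
side campos [-371.7  782.   762.6]
scanner_center 0.94 [ 540.2 -307.2  135.9] [316.2 151.4]
scanner_center 0.91 [ 356.1 -430.8   20.3] [379.  190.7]
scanner_window 0.86 [ 414.8 -416.3   23.2] [362.3 184.9]
scanner_window 0.76 [ 463.1 -321.1  139. ] [336.9 157. ]
dock 0.86 [ 547.6 -307.9    0.6] [311.7 186.2]
brown_box 0.81 [466.2 248.3   1.7] [193.2 260.8]
brown_box 0.74 [205.4 321.2   1. ] [233.7 329.6]
brown_box_label 0.79 [200.5 323.4  96.2] [234.  298.6]
brown_box_label 0.58 [463.3 246.4  72.9] [193.1 239. ]
blue_box 0.97 [453.1 -45.2   4.1] [276.1 223.2]
loaf_tray 0.78 [773.9 -12.9   0.6] [204.7 188.4]
jam_jar 0.72 [708.1 301.2  -0.4] [131.  229.9]
plates 0.6 [ 713.  -309.8    1.3] [279.2 169.6]
plates 0.34 [708.  302.   -0.8] [130.8 230.1]
top campos [ 276.5    0.6 1103. ]
scanner_center 0.95 [ 356.3 -428.    12.2] [396.9 236.5]
scanner_center 0.74 [ 541.7 -309.6  133.9] [364.8 166.3]
scanner_window 0.92 [ 413.2 -414.    19. ] [391.3 217.3]
scanner_window 0.67 [ 460.2 -325.   135.4] [372.9 195. ]
dock 0.93 [ 542.  -303.6   -9.3] [349.3 178.3]
brown_box 0.84 [203.7 322.6  -1.9] [145.  291.8]
brown_box 0.7 [467.3 249.4  -0.4] [173.  203.1]
brown_box_label 0.9 [203.5 325.5  98. ] [132.9 294.6]
brown_box_label 0.57 [462.8 250.7  71.4] [167.  200.5]
blue_box 0.9 [455.2 -41.6  -1.2] [267.1 206. ]
loaf_tray 0.63 [775.9 -13.5  -0.7] [256.6 109.3]
jam_jar 0.74 [ 543.4 -304.7   -3.2] [350.1 177.4]
jam_jar 0.73 [706.3 301.1  -2.1] [159.8 130.6]
jam_jar 0.47 [455.4 -41.2   0. ] [266.9 205.8]
plates 0.89 [ 712.7 -311.7    1.4] [349.1 126.2]
1.0
```

View pics/top.png

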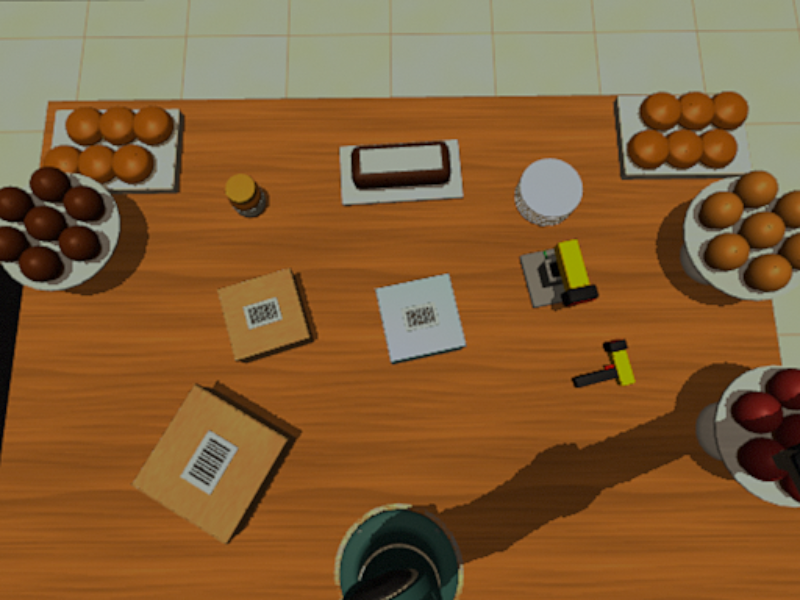

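View pics/side.png

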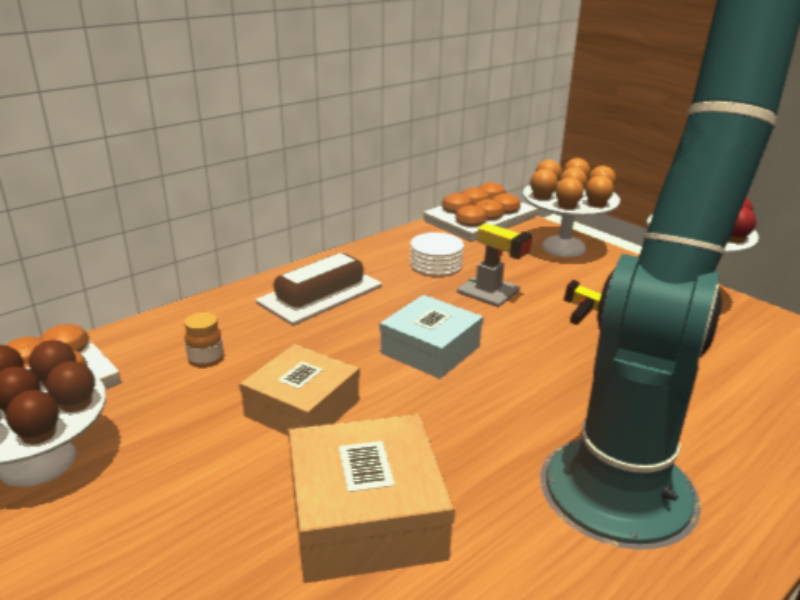

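```bash
cat >> h.py <<'E'
def toolR(scanR, g, flip):
    # tool x = -z_s tilted by g toward +x_s ; tool y = +-y_s
    x=scanR@np.array([np.sin(g),0,-np.cos(g)]); y=scanR@np.array([0,1,0])*flip
    return np.column_stack([x,y,np.cross(x,y)])
def scanR(yaw,pitch): return (R.from_euler('z',yaw)*R.from_euler('y',pitch)).as_matrix()
def tcp(center,Rt): return np.array(center)+19*Rt[:,0]
def rv(Rt): return R.from_matrix(Rt).as_rotvec()
E
python3 - <<'E'
from h import *
np.set_printoptions(precision=2,suppress=True)
C=np.array([541,-308.5,135]); yaw=np.arctan2(-15,-79); L=np.array([463,249,71])
lo=np.array([-2.53,-.31,-1.57,.28,-1.29,.15,-2.92]);hi=np.array([2.53,2.02,1.55,2.44,4.43,1.84,2.92])
for g in np.radians([-30,-15,0,15,30]):
  for f in (1,-1):
    S=scanR(yaw,0);T=toolR(S,g,f)
    q=kin.ik(tcp(C,T),rv(T)); q2=kin.ik(tcp(C+[0,0,100],T),rv(T))
    print('grasp',np.degrees(g),f,None if q is None else np.array(q), q2 is not None)
    if q is None: continue
    for psi in range(-180,180,30):
        S=scanR(np.radians(psi),np.radians(45)); T=toolR(S,g,f); c=L-196*S[:,0]
        r=kin.ik(tcp(c,T),rv(T))
        if r is not None: r=np.array(r); print('   psi',psi,r,'margin',min((r-lo).min(),(hi-r).min()).round(2),'dq',abs(r-q).max().round(2))
E
```

```text
grasp -29.999999999999996 1 [ 0.98  0.48 -0.4   2.01 -0.58  0.37 -0.22] True
   psi -180 [-0.76  0.56 -0.01  2.34  2.3   1.14  1.76] margin 0.1 dq 2.88
   psi -150 [ 0.49  1.25 -1.34  2.34  2.91  1.21  2.82] margin 0.1 dq 3.49
   psi -120 [ 0.67  1.26 -1.34  2.27  3.18  0.49  2.84] margin 0.08 dq 3.76
   psi -90 [ 0.59  1.02 -1.09  2.11 -1.22  0.47  1.03] margin 0.07 dq 1.25
   psi -60 [ 0.34  0.88 -0.79  1.92 -0.81  1.05  0.8 ] margin 0.48 dq 1.02
   psi -30 [ 0.29  1.01 -0.9   1.74 -0.37  1.41  0.64] margin 0.43 dq 1.04
   psi 0 [ 0.14  1.06 -0.89  1.61 -0.11  1.79  0.72] margin 0.05 dq 1.42
   psi 60 [-0.97  0.86  0.43  1.69  0.26  1.83  2.06] margin 0.01 dq 2.28
   psi 90 [-0.61  0.78 -0.23  1.79  0.85  1.83  1.89] margin 0.01 dq 2.11
   psi 120 [-0.5   0.74 -0.45  1.96  1.31  1.74  1.95] margin 0.1 dq 2.17
   psi 150 [-0.67  0.62 -0.23  2.17  1.69  1.39  1.96] margin 0.27 dq 2.27
grasp -29.999999999999996 -1 [ 1.35  0.64 -0.89  1.99  0.3   0.35  2.15] True
   psi -180 [-0.76  0.56 -0.01  2.34  2.3   1.14 -1.38] margin 0.1 dq 3.53
   psi -150 [ 0.49  1.25 -1.34  2.34  2.91  1.21 
[... 7746 characters left out ...]
  1.    1.3 ] margin 0.25 dq 0.68
   psi -90 [ 0.26  0.79 -1.32  1.82  0.74  0.97  1.86] margin 0.25 dq 0.67
   psi -60 [ 0.27  0.72 -1.32  1.88  0.55  0.99  2.45] margin 0.25 dq 0.73
   psi -30 [-1.22  0.28  0.66  2.04 -0.47  1.06 -2.39] margin 0.4 dq 4.1
   psi 0 [ 0.39  0.6  -1.31  2.    0.4   1.18 -2.68] margin 0.24 dq 4.39
   psi 30 [ 0.3   0.4  -1.03  2.02  0.31  1.19 -1.93] margin 0.42 dq 3.64
   psi 60 [ 0.39  0.45 -1.08  2.    0.51  1.24 -1.47] margin 0.44 dq 3.18
   psi 90 [ 0.45  0.55 -1.17  1.94  0.74  1.27 -1.04] margin 0.4 dq 2.75
   psi 120 [ 0.43  0.62 -1.18  1.88  0.9   1.23 -0.58] margin 0.39 dq 2.29
   psi 150 [ 0.39  0.7  -1.2   1.81  1.    1.17 -0.12] margin 0.37 dq 1.83
```

```bash
python3 - <<'E'
from h import *
np.set_printoptions(precision=1,suppress=True)
C=np.array([541,-308.5,135]); yaw=np.arctan2(-15,-79); g=np.radians(30)
o=robot.observe(); robot.servo_line(np.array(o['tcp_pos'])+[0,0,100],feed=200)
T=toolR(scanR(yaw,0),g,1)
robot.movep(tcp(C+[0,0,130],T),rv(T))
im,ci=shot('wrist','w1.png'); print('campos',w(ci,[0,0,0]))
for n in ['scanner_center','scanner_window','dock']:
    for d in viewer.pinpoint(n,'wrist'):
        X=w(ci,d['at']); print(n,round(d['confidence'],2),X,pix(ci,X))
o=robot.observe();print(o['t'],o['tcp_pos'],np.round(o['joints'],2))
E
```

```text
campos [ 682.4 -285.   355.4]
scanner_center 0.93 [ 356.6 -431.4   18.1] [296.5 190.4]
scanner_center 0.68 [ 540.5 -311.3  138.1] [245.2 126.5]
scanner_window 0.98 [ 464.1 -330.2  129. ] [249.6 183.9]
scanner_window 0.94 [ 408.2 -419.9   25.2] [300.4 169.2]
dock 0.7 [ 542.8 -306.3    0.9] [241.4  58. ]
3.475 [ 531.  -311.7  249. ] [ 0.4  0.7 -0.1  1.3  0.3  1.6 -1.1]
```

View pics/w1.png

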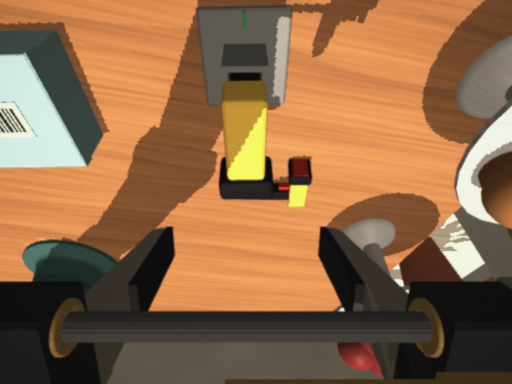

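Wrist view: yellow head at about (246,130), nose at (246,180), the dock behind it, and the decoy scanner at (300,180) on the counter. It is centred between the fingers, so I'll descend and grip.

```bash
python3 - <<'E'
from h import *
np.set_printoptions(precision=2,suppress=True)
C=np.array([540.8,-309.4,135]); yaw=np.arctan2(-16,-78.3); g=np.radians(30)
T=toolR(scanR(yaw,0),g,1)
robot.servo_line(tcp(C+[0,0,60],T),feed=120,rotation=rv(T))
robot.servo_line(tcp(C,T),feed=80)
print(np.array(robot.observe()['contact_force']))
grip(0.0,30)
o=robot.observe();print(o['t'],o['grip_width']*92,np.array(o['contact_force']),np.array(o['wrist_torque']))
robot.servo_line(tcp(C+[0,0,25],T),feed=50)
o=robot.observe();print(o['t'],o['grip_width']*92,np.array(o['contact_force']),np.array(o['wrist_torque']))
shot('wrist','w2.png'); shot('side','s2.png')
a=cv2.imread('pics/w2.png'); b=cv2.imread('pics/s2.png')[60:252,200:456]
cv2.imwrite('pics/c2.png',cv2.hconcat([cv2.resize(a,(400,300)),cv2.resize(b,(400,300))]))
E
```

```text
[-0.04 -0.38  0.4 ]
5.9917 36.05077505370883 [ 0.27 -1.06  0.21] [ 0.11 -0.49  0.05]
6.6417 35.971040125779666 [-0.67  0.71 -1.15] [ 0.16 -0.71  0.03]
```

View pics/c2.png

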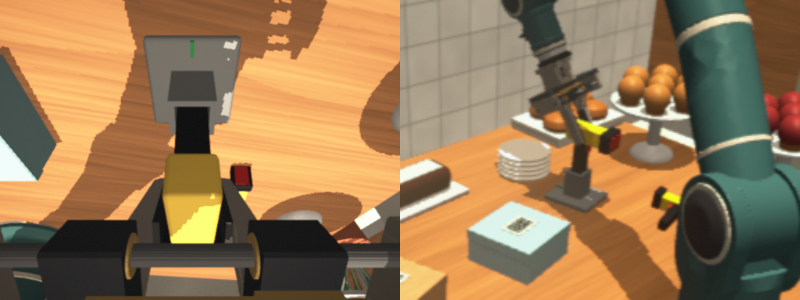

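The scanner is gripped (36 mm between the jaws) and its handle is coming up out of the socket cleanly. Next I'll lift it clear and carry it to a standoff above the target.

```bash
python3 - <<'E'
from h import *
np.set_printoptions(precision=2,suppress=True)
C=np.array([540.8,-309.4,135]); yaw=np.arctan2(-16,-78.3); g=np.radians(30); L=np.array([463,249,71])
T=toolR(scanR(yaw,0),g,1)
grip(0.0,45)
robot.servo_line(tcp(C+[0,0,145],T),feed=100)
o=robot.observe();print(o['t'],o['grip_width']*92,np.array(o['contact_force']),np.array(o['wrist_torque']))
S=scanR(np.radians(-120),np.radians(45)); T=toolR(S,g,1)
P=tcp(L-196*S[:,0]+[0,0,70],T)
print(np.array(kin.ik(P,rv(T))))
robot.movep(P,rv(T)); robot.hold(0.3)
o=robot.observe();print(o['t'],o['grip_width']*92,np.array(o['contact_force']),np.array(o['joints']))
for c in ['side','top','wrist']:
    im,ci=shot(c,f'{c}3.png')
    for n in ['scanner_center','scanner_window','brown_box_label','brown_box']:
        for d in viewer.pinpoint(n,c):
            X=w(ci,d['at']); print(c,n,round(d['confidence'],2),X,pix(ci,X))
print('expect',L-196*S[:,0]+[0,0,70],L-120*S[:,0]+[0,0,70])
a=[cv2.resize(cv2.imread(f'pics/{c}3.png'),(400,300)) for c in ['side','top','wrist']]
cv2.imwrite('pics/c3.png',cv2.vconcat([cv2.hconcat(a[:2]),cv2.hconcat([a[2],a[2]*0])]))
E
```

```text
8.3083 35.87547039351403 [ 0.12  0.63 -0.91] [ 0.14 -0.66 -0.03]
[-0.11  0.39 -0.63  1.72  0.17  0.86 -1.3 ]
11.0167 35.89803015671374 [-1.28 -0.22 -1.55] [-0.11  0.39 -0.63  1.72  0.17  0.86 -1.3 ]
side scanner_center 0.75 [534.6  370.07 285.11] [125.91 169.75]
side scanner_center 0.7 [ 357.16 -430.54   21.62] [378.73 190.24]
side scanner_center 0.38 [467.22 247.46   3.34] [193.23 259.97]
side scanner_window 0.92 [ 410.39 -415.42   23.23] [363.2  185.42]
side scanner_window 0.67 [506.15 328.98 225.16] [150.59 191.51]
side brown_box_label 0.86 [198.77 322.16  96.16] [235.   298.78]
side brown_box_label 0.57 [464.87 248.49  74.6 ] [191.99 238.53]
side brown_box 0.62 [205.39 323.82   1.84] [232.83 329.95]
side brown_box 0.57 [467.3  248.07   3.52] [193.02 259.99]
top scanner_center 0.81 [ 356.09 -428.09   12.32] [396.91 236.54]
top scanner_window 0.59 [ 412.57 -411.82   20.28] [390.73 217.49]
top scanner_window 0.53 [772.59 -12.42   4.26] [256.33 109.6 ]
top brown_box_label 0.87 [463.04 248.23  74.95] [167.61 200.17]
top brown_box_label 0.7 [202.6  328.08  98.52] [131.84 294.95]
top brown_box 0.73 [467.51 247.    -3.28] [173.95 203.19]
top brown_box 0.7 [204.07 320.93  -2.06] [145.57 291.67]
wrist scanner_center 0.75 [530.66 364.18 281.79] [247.99 261.9 ]
expect [532.3  369.02 279.59] [505.43 322.48 225.85]
```

View pics/c3.png

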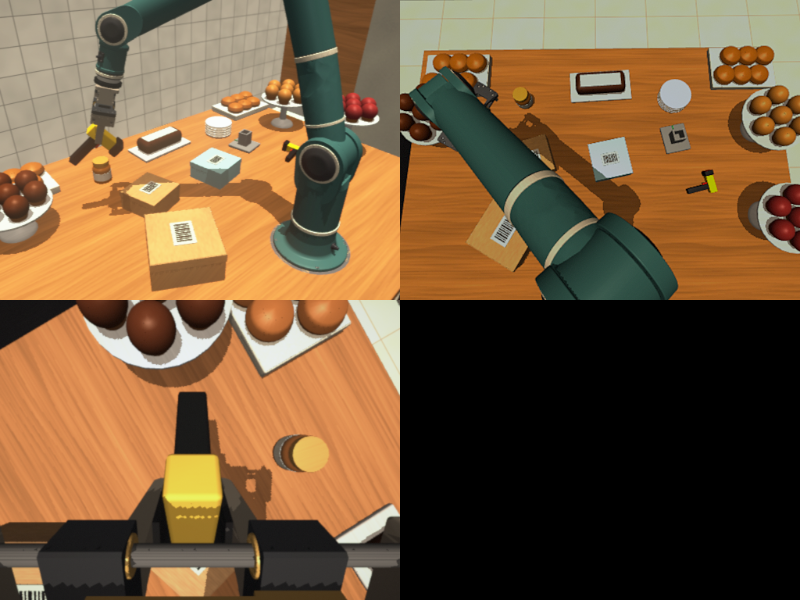

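The in-hand pose matches the expected one within a few mm. The handle's foot would end up near the chocolate-ball stand, so I'll locate that stand before choosing a heading.

```bash
python3 - <<'E'
from h import *
np.set_printoptions(precision=1,suppress=True)
def ray(c,uv):
    ci=viewer.camera_info(c); d=np.array(ci['R']).T@np.linalg.solve(np.array(ci['camera_matrix']),[*uv,1]); return w(ci,[0,0,0]),d/np.linalg.norm(d)
def tri(a,b):
    (p,d),(q,e)=ray('side',a),ray('top',b)
    s=np.linalg.lstsq(np.column_stack([d,-e]),q-p,rcond=None)[0]; return (p+s[0]*d+q+s[1]*e)/2, np.linalg.norm(p+s[0]*d-q-s[1]*e)
k=.64
# front ball (nearest side camera): side (35,412), top candidates
for nm,b in [('lowL',(5,243)),('low',(42,264)),('right',(78,241)),('upR',(85,205)),('mid',(43,223)),('up',(50,183))]:
  for na,a in [('s35',(35,412)),('s88',(88,372))]:
    X,e=tri(np.array(a)*k,np.array(b)*k); print(nm,na,X,e)
for z in (60,90,110,130,150):
    p,d=ray('top',np.array([118,232])*k); s=(z-p[2])/d[2]; X=p+s*d
    print('rim right edge at z',z,X)
E
```

```text
lowL s35 [553.9 647.4 161.6] 62.0338363080378
lowL s88 [522.5 587.1 226.3] 89.74925048350894
low s35 [544.2 626.8 137.9] 1.5816471488533088
low s88 [515.1 568.4 202.6] 31.28790714812053
right s35 [609.5 608.4  84.8] 21.01624513590628
right s88 [573.7 547.5 157.6] 15.763197634167161
upR s35 [684.4 607.9  48.3] 11.404542703035613
upR s88 [638.5 543.  130.4] 47.613578680488594
mid s35 [614.9 630.4 110.1] 41.987326761459585
mid s88 [576.8 567.7 182.8] 73.22546684273573
up s35 [691.9 629.9  76.8] 80.33823173655844
up s88 [643.3 562.9 158.6] 110.11729337457771
rim right edge at z 60 [627.8 536.9  60. ]
rim right edge at z 90 [617.7 521.5  90. ]
rim right edge at z 110 [610.9 511.2 110. ]
rim right edge at z 130 [604.2 500.9 130. ]
rim right edge at z 150 [597.4 490.6 150. ]
```

Stand rim near (608,508), z about 115; heading −140° keeps the handle over 100 mm from it. I'll go there, and refine the label from the unobstructed first pictures.

```bash
python3 - <<'E'
from h import *
np.set_printoptions(precision=2,suppress=True)
A=cv2.imread('pics/a.png'); est=[]
for c,im,(u,v) in [('side',A[:384],(192,239)),('top',A[384:],(168,200))]:
    r=20; hsv=cv2.cvtColor(im[v-r:v+r,u-r:u+r],cv2.COLOR_BGR2HSV); m=((hsv[...,1]<90)).astype(np.uint8)
    m=cv2.morphologyEx(m,cv2.MORPH_CLOSE,np.ones((5,5)))
    n,lab,st,cen=cv2.connectedComponentsWithStats(m); k=1+st[1:,4].argmax()
    (cx,cy),sz,_=cv2.minAreaRect(np.argwhere(lab==k)[:,::-1].astype(np.float32)); uv=[cx+u-r,cy+v-r]
    ci=viewer.camera_info(c); d=np.array(ci['R']).T@np.linalg.solve(np.array(ci['camera_matrix']),[*uv,1]); p=w(ci,[0,0,0])
    X=p+(71-p[2])/d[2]*d; est.append(X); print(c,uv,sz,X)
S=scanR(np.radians(-140),np.radians(45)); g=np.radians(30); T=toolR(S,g,1); L=np.array([463.5,248.4,71])
robot.movep(tcp(L-196*S[:,0]+[0,0,60],T),rv(T)); robot.hold(.2)
o=robot.observe();print(o['t'],o['grip_width']*92,np.array(o['contact_force']),np.array(o['joints']))
for c in ['side','wrist','top']:
    im,ci=shot(c,f'{c}4.png')
    for n in ['scanner_center','scanner_window','brown_box_label']:
        for d in viewer.pinpoint(n,c):
            X=w(ci,d['at']); 
            if X[1]>0: print(c,n,round(d['confidence'],2),X)
print('expect',L-196*S[:,0]+[0,0,60],L-120*S[:,0]+[0,0,60])
E
```

```text
side [191.61999893188477, 239.66000175476074] (12.600001335144043, 25.80000114440918) [465.64 249.33  71.  ]
top [167.52432441711426, 199.9540557861328] (15.07190227508545, 22.93869972229004) [464.41 249.44  71.  ]
12.375 35.78140523054402 [ 0.62  0.5  -2.23] [-0.18  0.38 -0.5   1.72  0.22  0.83 -1.62]
side scanner_center 0.86 [571.38 341.86 276.14]
side scanner_window 0.65 [530.72 311.71 219.71]
side brown_box_label 0.81 [200.44 322.92  95.6 ]
side brown_box_label 0.65 [463.75 250.21  76.17]
wrist scanner_center 0.9 [567.45 334.87 270.9 ]
wrist brown_box_label 0.2 [707.48 295.21   3.55]
top brown_box_label 0.96 [464.66 249.92  71.83]
top brown_box_label 0.62 [201.05 325.49  97.97]
expect [569.67 337.49 269.59] [528.5  302.94 215.85]
```

```bash
python3 - <<'E'
from h import *
np.set_printoptions(precision=2,suppress=True)
S=scanR(np.radians(-140),np.radians(45)); g=np.radians(30); T=toolR(S,g,1); L=np.array([464.5,249.2,71])
robot.servo_line(tcp(L-196*S[:,0],T),feed=60,rotation=rv(T)); robot.hold(.3)
o=robot.observe();print(o['t'],o['grip_width']*92,np.array(o['contact_force']),np.abs(o['joint_velocities']).max())
Rt=R.from_rotvec(o['tcp_rot']).as_matrix(); c0=np.array(o['tcp_pos'])-19*Rt[:,0]; Sa=Rt@toolR(np.eye(3),g,1).T
print('commanded miss',c0+196*Sa[:,0]-L)
out=[]
for c in ['side','wrist']:
    im,ci=shot(c); im=im[:,:,::-1].copy(); raw=im.copy(); s=4 if c=='side' else 2
    im=cv2.resize(im,None,fx=s,fy=s)
    for (x0,x1,y,z0,z1) in [(-35,50,18,-18,18),(50,75,27,-22,22),(-13,13,15,-123,-18)]:
        P=[np.rint(s*pix(ci,c0+Sa@[x,yy,z])+s/2).astype(int) for x in(x0,x1) for yy in(-y,y) for z in(z0,z1)]
        for i in range(8):
            for b in (1,2,4):
                if not i&b: cv2.line(im,tuple(map(int,P[i])),tuple(map(int,P[i|b])),(255,0,255),1)
    if c=='side':
        u=(s*pix(ci,c0)).astype(int); x,y=max(u[0]-200,0),max(u[1]-240,0); 
        im=im[y:y+600,x:x+400]; raw=cv2.resize(raw,None,fx=s,fy=s)[y:y+600,x:x+400]; 
        cv2.imwrite('pics/f_side.png',cv2.hconcat([raw,im]))
    for n in ['scanner_center','scanner_window']:
        for d in viewer.pinpoint(n,c):
            X=w(ci,d['at']); 
            if X[1]>0: print(c,n,round(d['confidence'],2),X)
    if c=='wrist': cv2.imwrite('pics/f_wrist.png',cv2.resize(im,(800,600)))
print('expect',c0,c0+76*Sa[:,0])
E
```

```text
14.425 35.60302578617235 [ 0.06 -1.25 -1.73] 0.0025877721958877152
commanded miss [0.12 0.04 0.19]
side scanner_center 0.64 [571.37 340.98 211.58]
side scanner_window 0.71 [531.84 309.71 156.32]
side scanner_window 0.19 [464.92 250.22   3.73]
wrist scanner_center 0.58 [569.05 332.81 211.32]
expect [570.74 338.31 209.83] [529.59 303.78 156.08]
```

View pics/f_side.png

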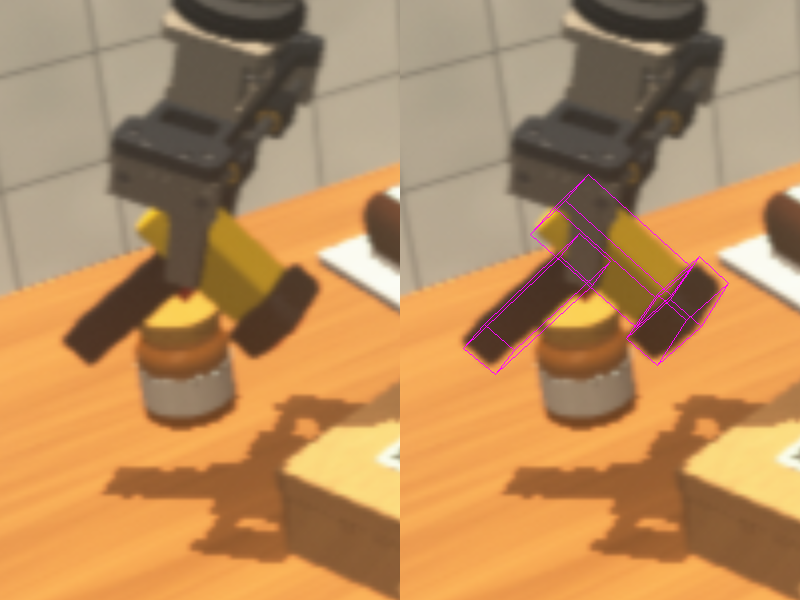

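View pics/f_wrist.png

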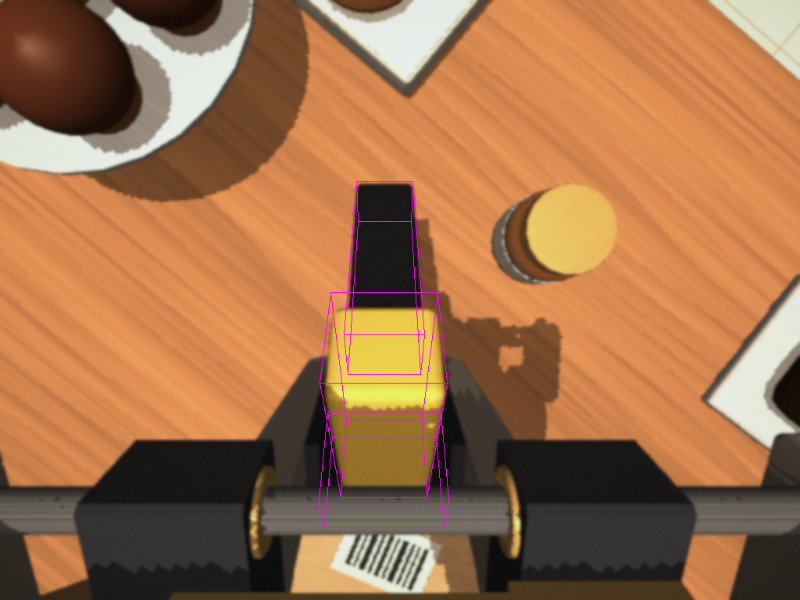

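Both overlays agree to about 1–2 px, with perhaps a slight offset or pitch difference in the hand. I'll run one quick silhouette fit (pitch and shift in the grip) to decide whether to correct.

```bash
python3 - <<'E'
from h import *
from scipy.optimize import minimize
np.set_printoptions(precision=2,suppress=True)
g=np.radians(30); L=np.array([464.5,249.2,71]); s=4
o=robot.observe(); Rt=R.from_rotvec(o['tcp_rot']).as_matrix(); c0=np.array(o['tcp_pos'])-19*Rt[:,0]; Sa=Rt@toolR(np.eye(3),g,1).T
views={}
for c in ['side','wrist']:
    im,ci=shot(c)
    ms=[d for d in viewer.silhouettes('scanner_center',c)]
    u=pix(ci,c0); ms.sort(key=lambda d:np.linalg.norm(np.argwhere(d['mask']).mean(0)[::-1]-u))
    m=ms[0]['mask']; print(c,ms[0]['confidence'],m.sum(),np.argwhere(m).mean(0)[::-1],u)
    views[c]=(ci,cv2.resize(m.astype(np.uint8),None,fx=s,fy=s,interpolation=cv2.INTER_LINEAR)>0)
def render(ci,p):
    Sb=Sa@R.from_euler('y',p[0]/50).as_matrix(); c=c0+Sb@[p[1],p[3],p[2]]
    out=np.zeros((384*s,512*s),np.uint8)
    for (x0,x1,y,z0,z1) in [(-35,50,18,-18,18),(50,75,27,-22,22),(-13,13,15,-123,-18)]:
        P=np.array([s*pix(ci,c+Sb@[x,yy,z])+s/2 for x in(x0,x1) for yy in(-y,y) for z in(z0,z1)],np.float32)
        cv2.fillConvexPoly(out,cv2.convexHull(np.rint(P).astype(np.int32)),1)
    return out>0
def cost(p,vs):
    t=0
    for c in vs:
        ci,m=views[c]; r=render(ci,p); 
        # visible pixels outside model penalised strongly; model pixels not seen (may be occluded by fingers) weakly
        t+=((m&~r).sum()+ .4*(r&~m).sum())/m.sum()
    return t
for vs in (['side'],['side','wrist']):
    b=min((minimize(cost,[a,0,0,0],args=(vs,),method='Nelder-Mead',options=dict(initial_simplex=np.array([[a,0,0,0],[a+3,0,0,0],[a,4,0,0],[a,0,4,0],[a,0,0,4]]))) for a in(-3,0,3)),key=lambda r:r.fun)
    p=b.x; Sb=Sa@R.from_euler('y',p[0]/50).as_matrix(); c=c0+Sb@[p[1],p[3],p[2]]
    d=Sb[:,0]; t=(71-c[2])/d[2]; 
    print(vs,cost([0,0,0,0],vs),b.fun,'dpitch',np.degrees(p[0]/50),'shift xzy',p[1:],'hit-L',(c+t*d-L),'dist',t-76)
E
```

```text
side 0.65 1202 [134.21 201.05] [134.43 188.44]
wrist 0.77 11504 [246.43 225.87] [245.11 252.27]
['side'] 0.1964064305978775 0.15099295996637596 dpitch 3.610074651495143 shift xzy [ 0.78  4.25 -3.54] hit-L [6.   9.65 0.  ] dist 111.72523099539168
['side', 'wrist'] 0.31152052807158925 0.2501201805667421 dpitch 4.561201542087391 shift xzy [2.45 0.81 0.93] hit-L [15.49 11.78  0.  ] dist 104.35290263256965
```

```bash
cat > fit.py <<'E'
from h import *
from scipy.optimize import minimize
np.set_printoptions(precision=2,suppress=True)
g=np.radians(30); s=4
o=robot.observe(); Rt=R.from_rotvec(o['tcp_rot']).as_matrix(); c0=np.array(o['tcp_pos'])-19*Rt[:,0]; Sa=Rt@toolR(np.eye(3),g,1).T
im,ci=shot('side'); im=cv2.resize(im[:,:,::-1],None,fx=s,fy=s,interpolation=cv2.INTER_CUBIC)
u=(s*pix(ci,c0)).astype(int); X,Y=max(u[0]-200,0),max(u[1]-240,0)
im=im[Y:Y+600,X:X+400]; hsv=cv2.cvtColor(im,cv2.COLOR_BGR2HSV); H,Sx,V=[hsv[...,i].astype(int) for i in range(3)]
dark=V<105; yel=(H>=19)&(H<=32)&(Sx>150)
m=dark|yel
wl=np.zeros(m.shape,bool); wl[250:400,40:150]=1; wl&=True
wr=np.zeros(m.shape,bool); wr[225:375,226:345]=1
m&=(wl|wr); m[wl&~dark]=0
k=cv2.getStructuringElement(cv2.MORPH_ELLIPSE,(9,9))
def render(p):
    Sb=Sa@R.from_euler('y',p[0]/50).as_matrix(); c=c0+Sb@[p[1],0,p[2]]; out=np.zeros((600,400),np.uint8)
    for (x0,x1,y,z0,z1) in [(-35,50,18,-18,18),(50,75,27,-22,22),(-13,13,15,-123,-18)]:
        P=np.array([s*pix(ci,c+Sb@[x,yy,z])+s/2-.5-[X,Y] for x in(x0,x1) for yy in(-y,y) for z in(z0,z1)],np.float32)
        b=np.zeros_like(out); cv2.fillConvexPoly(b,np.rint(16*cv2.convexHull(P)).astype(np.int32),1,shift=4); out|=cv2.morphologyEx(b,cv2.MORPH_OPEN,k)
    return out>0
for nm,win in [('handle',wl),('nose',wr),('both',wl|wr)]:
    f=lambda p:((render(p)^m)&win).sum()/(m&win).sum()
    bs=[minimize(f,[a,0,0],method='Nelder-Mead',options=dict(initial_simplex=np.array([[a,0,0],[a+3,0,0],[a,4,0],[a,0,4]]))) for a in(-4,0,4)]
    b=min(bs,key=lambda r:r.fun)
    print(nm,'at0',f([0,0,0]),[(round(q.fun,3),round(np.degrees(q.x[0]/50),1)) for q in bs],'x,z',b.x[1:])
r=render(b.x); v=im.copy(); v[m]=v[m]//2+[60,127,0]; cv2.drawContours(v,cv2.findContours(r.astype(np.uint8),0,1)[0],-1,(255,0,255),1)
v2=im.copy(); cv2.drawContours(v2,cv2.findContours(render([0,0,0]).astype(np.uint8),0,1)[0],-1,(255,0,255),1)
cv2.imwrite('pics/fit.png',cv2.hconcat([v2,v])[150:420])
E
python3 fit.py
```

```text
handle at0 0.31263326226012794 [(np.float64(0.165), np.float64(-1.0)), (np.float64(0.163), np.float64(0.9)), (np.float64(0.165), np.float64(2.5))] x,z [-0.22  5.31]
nose at0 0.2493663756688257 [(np.float64(0.123), np.float64(3.6)), (np.float64(0.124), np.float64(5.0)), (np.float64(0.124), np.float64(5.5))] x,z [-3.2  -3.28]
both at0 0.2712364105398931 [(np.float64(0.2), np.float64(-0.5)), (np.float64(0.211), np.float64(-0.7)), (np.float64(0.21), np.float64(-0.7))] x,z [-2.96 -2.35]
```

View pics/fit.png

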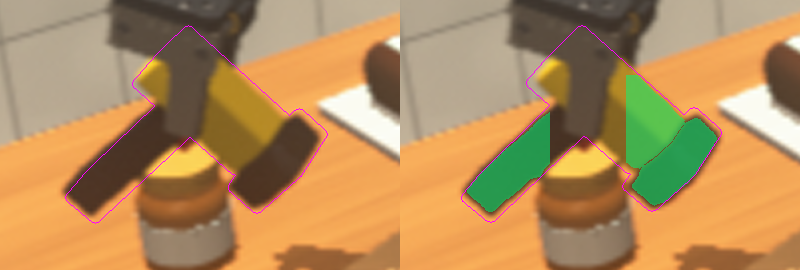

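The overlay at the nominal pose lies parallel to the real scanner: fitted pitch error is about −0.5° and the shift about 3 mm, within calibration. No correction is needed, so I'm handing in.

```bash
python3 - <<'E'
from h import *
robot.hold(.3); o=robot.observe(); print(o['t'],o['grip_width']*92,np.round(o['contact_force'],2),np.abs(o['joint_velocities']).max())
robot.job_done()
E
```

```text
15.275 35.73207127980114 [-0.02  0.3  -1.67] 0.0012464453124438762
the job is handed in; nothing more can be done
```

I lifted the larger scanner straight up out of its stand and carried it over. It is now held nose down at about 45°, aimed at the label on the smaller brown box from about 120 mm. The job was handed in at 15.3 s.

**Last checks**
- **Hold:** the arm was still, with 36 mm between the jaws. The only outside force was about 1.7 N, which is the scanner's own weight, so it is touching nothing else.
- **Aim:** the arm's own pose puts the line of sight within 0.3 mm of my estimate of the label centre. That estimate agreed to about 1–2 mm between the side and top cameras.
- **In-hand pose:** the overlay on the side picture matched, with about −0.5° of pitch error and about 3 mm of shift, so I made no correction.

**Checks that disagreed:** two cruder silhouette fits gave about 3.6–4.6° more nose-down, and fitting the nose alone gave 3.6–5.5°. I put this down to the model's square corners and the fingers covering part of the scanner, because the handle and head edges ran parallel to the nominal pose in the picture. If those fits were right, the aim would be about 11–20 mm off and the distance about 104–112 mm.

I turned the scanner's heading to −140° to keep the handle well away from the chocolate-ball stand. Position readings for both brown boxes did not change between pictures. I did not re-measure the other things on the counter at the end.

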